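Check that the fig box is really shut

ROBOT

A 6-joint arm with a two-finger parallel gripper is mounted at the origin on the work surface. World frame = base frame: x ahead of the robot, y to its left, z up, the work surface at z = 0. Lengths are in m, angles in rad, forces in N, time in s.
With the tool pointing down it reaches from about 0.375 to 0.9 m from the base axis. Payload 3.1 kg.
Tool frame: the origin (TCP) lies on the centre line of the jaws, within the pads' length; the fingertips stand manip.finger_overhang ahead of it and the grasp point (between the pads) lies 2 mm behind it (manip.finger_overhang is the distance from the TCP to the fingertips, in m); z points along the fingers, y is the line along which they close (so a half turn about z gives the same grasp; the last joint's range is limited). The gripper opens to 87 mm and grips with 3 to 60 N. Pads are 19 mm wide; open, the fingers measure 117 mm over their backs; the gripper's body (75 mm by 190 mm) begins 51 mm behind the grasp point.
Start: joints at [-1.504, 0.527, 1.433, -0, 1.181, -0.178], TCP at [0.152, -0.606, 0.24] pointing down, gripper open.
Joint ranges: [-3.08, 3.08], [-0.75, 2.2], [0.22, 2.44], [-1.43, 4.57], [0, 2.65], [-2.85, 2.85]. Speed limits (rad/s): [2.79, 2.79, 3.14, 3.14, 3.14, 3.14].

INTERFACE

Orientations are given as a unit quaternion [w, x, y, z].
In Python, from station import manip, get_image, camera_info gives the robot as it stands. The module is installed in compiled form; this text tells all that it offers.
- The arm moves only by the tool arm_command, never from a script. Its argument "steps" is a list that holds one entry, the list of rows, each a list of 6 numbers: the shift along the tool's x, y, z scaled (see below), then the turn, a rotation vector about the tool's x, y, z scaled (see below). A call has 1 to 5 rows; each row shifts and turns the commanded pose from where the row before left it, along the tool's axes as they then stand; what a row does not reach is not made up. The controller multiplies each number of a shift by 0.3 m and each number of a turn by 0.5 rad. A row lasts 1/10 s, in which the tool goes at most 50 mm and 8.59 degrees, less where a joint would pass 70% of its speed; a pose out of reach is approached as far as the arm can. A call with a number of a shift or a turn outside -1 to 1 is refused whole. A call with a gripper value outside its range is refused whole. "hand" is the opening, from -1 (shut) to 1 (fully open), set as the call begins (left out, the last holds). The fingers move at their own pace and stop on an object; the grip force is fixed at half the most. Time passes only in rows, so rows that do not move let the fingers close. It gives the time, the measured TCP pose, the force, the opening and the grip force at its end, in the units of the state.
- manip.sense(): the state, without advancing time (a new reading comes with each control period).
- get_image(name): name is "side" or "top" or "wrist"; returns (picture, depth): 480x640x3 uint8, red, green, blue; 480x640 float32, m along the optical axis (not along the pixel's ray), 0 where there is no reading.
- camera_info(name): a dict with "intrinsics" (3x3 intrinsics, pixels), "eye" and "orientation" of the camera in the world; the wrist camera has in their place "mount" (4x4, takes a point from camera to tool coordinates, whose origin is the TCP and whose axes are the flange's). Camera axes: x right, y down, z forward; pixel columns grow to the right and rows downward; lengths in m; the calibration is good to about 2 mm. A picture is of the moment at which its call begins: read the wrist's pose just before it. camera_info takes no time and is no camera call.
- manip.close_job(): hands the job in; it is judged then, once.
The state is a dict: "clock": time; "joints": joint angles; "qd": joint speeds; "joint_torque": joint torques, N m; "tool_pos": TCP position; "ee_rot": TCP orientation; "ft_force": force on the tool from outside, world axes, zero at the start; "wrist_torque": the same for the moment, N m; "grip_width": opening from 0.0 (shut) to 1.0 (fully open); "grasp_force": force on a finger pad.
Only numpy, scipy, OpenCV 4.12 (cv2) and the standard library are available. Lean on these libraries where they do the work, as an engineer would, in place of code of your own. Each camera call takes 0.05 s, during which the arm holds its last target. There are 200 camera calls.

TASK

Check that the box with the green lid is properly shut: take the lid by its upright grip and give it a firm tug upward. If the catch holds, leave it so; if the lid comes up (let it rise a couple of centimetres so there is no doubt), press it back down until the catch snaps over it. Finish with the green lid caught and let go, and leave the white-lidded box shut.

Things in the scene. Friction and masses are not known exactly. Their poses are not given: they have to be found in the camera images.
- green_box: Clear box of figs, green lid, fixed to the counter, 180 (x) x 140 (y) x 100 mm high. Origin: centre of underside. Front, with an orange catch, is its -x side; lid hinge on the +x top edge. The lid is caught or not at the start. Caught, it lies level and its front lifts only about 2 mm, then stops firmly. Not caught, it rests on the catch, front about 12 mm (4 degrees) high, and lifts freely.
- green_lid: Green lid 186 x 144 x 8 mm, 0.2 kg. Origin mid hinge line, 100 mm up; x, y, z as the box's when shut; turns up about y. On top, an upright green fin to pinch from above: 44 mm long (x), 14 mm thick (y), centre x = -152 mm, z 8 to 43 mm. Sinks slowly when let go. A firm tug is 8 to 15 N up on the fin. About 7 to 10 N down on the fin snaps it past the catch; it then stops hard, level.
- green_catch: Orange spring catch with a small steel roller, 34 mm wide, 45 mm tall, mid front (-x) wall of the green-lidded box; its top stands about 3 mm above the box rim. Origin and axes as the box's. The lid's front flange pushes it outward (-x) in passing and it springs back over the flange. Need not be touched.
- white_lid: White lid of a second box of the same shape that holds round tart bases; same origin, axes, fin and catch as the green one. It is properly caught; not to be opened.

How it is judged:
By the outcome, as a careful person would: the job done as asked, in the order asked, and still so for the second after the job is handed in, with the robot touching nothing.
It also fails if it takes over 35 s, if anything falls off the work surface, if the arm or the gripper's body presses on something with over 40 N, if the wrist force passes 120 N, or if a joint passes its speed limit or range.

## Working session

There is one attempt and no reset: what is moved stays moved. The work goes in short steps, Python scripts to look and compute and a tool call to move; the robot and the scene stay as the last step left them, time stands still between calls to the robot, and variables do not carry over. Pictures are saved under pics/ and viewed, at most 10 in all, crops included, and the job is handed in when it is done.

Besides the shell and the picture viewer there is one more tool, called after "Request:" as a command line: name --argument value ..., lists and objects as JSON in quotes. arm_command: Moves the arm, as the interface text tells. Its arguments: {"type":"object","properties":{"steps":{"type":"array","items":{"type":"array","items":{"type":"array","items":{"type":"number"}}}},"hand":{"type":"number"}},"required":["steps"]}

```bash
mkdir -p pics; cat > h.py <<'E'
import numpy as np,cv2
from station import manip,get_image,camera_info
from scipy.spatial.transform import Rotation as R
def rot(q):
    q=np.array(q)
    return q if q.shape==(3,3) else R.from_quat(q[[1,2,3,0]]).as_matrix()
def cam(name):
    c=camera_info(name);K=np.array(c["intrinsics"])
    if name=="wrist":
        s=manip.sense();T=np.eye(4);T[:3,:3]=rot(s["ee_rot"]);T[:3,3]=s["tool_pos"];T=T@np.array(c["mount"]);return K,T[:3,:3],T[:3,3]
    return K,rot(c["orientation"]),np.array(c["eye"])
def cloud(name):
    K,Rm,t=cam(name);im,d=get_image(name)
    v,u=np.mgrid[:480,:640];p=np.stack([(u-K[0,2])/K[0,0]*d,(v-K[1,2])/K[1,1]*d,d],-1)
    return im,d,p@Rm.T+t
E
python3 - <<'E'
from h import *
print(manip.sense(),manip.finger_overhang,camera_info("top"))
for n in("top","side"):
    im,d,P=cloud(n);np.savez(n+".npz",im=im,d=d,P=P);cv2.imwrite(f"pics/{n}.png",im[...,::-1])
    h=cv2.cvtColor(im,cv2.COLOR_RGB2HSV)
    m=(h[...,0]>40)&(h[...,0]<85)&(h[...,1]>90)&(h[...,2]>40)&(d>0)
    q=P[m];print(n,m.sum(),np.percentile(q,[1,50,99],axis=0) if m.any() else'')
E
```

```text
{'clock': 0.0, 'joints': array([-1.50346204e+00,  5.28475639e-01,  1.43390083e+00, -2.75262766e-05,
        1.18138406e+00, -1.78498063e-01]), 'qd': array([-0.00162796, -0.00011452,  0.00061618,  0.00069067, -0.00014152,
        0.00043805]), 'joint_torque': array([-1.01328260e-03, -4.40042853e+01, -1.76590759e+01,  6.35246979e-02,
        5.82490792e-02, -1.52723255e-04]), 'tool_pos': array([ 0.15207734, -0.6054993 ,  0.23856624]), 'ee_rot': array([-1.08297324e-03,  9.92454088e-01,  1.22612026e-01,  4.75090222e-05]), 'ft_force': array([-0.12478347, -0.08320651,  0.5223448 ]), 'wrist_torque': array([-0.00222081,  0.01091263, -0.04624913]), 'grasp_force': 0.0, 'grip_width': 0.9975583479978999} 0.017 {'intrinsics': array([[506.8656589 ,   0.        , 329.45571718],
       [  0.        , 506.8656589 , 241.28055739],
       [  0.        ,   0.        ,   1.        ]]), 'eye': array([ 0.4671436 , -0.02564301,  0.82114641]), 'orientation': array([-0.08535883,  0.77924825, -0.61701748,  0.06910474])}
top 13425 [[ 0.50264206 -0.27950629  0.10601026]
 [ 0.59389888 -0.19833402  0.1145377 ]
 [ 0.69479394 -0.12101693  0.15310689]]
side 22650 [[ 0.5007368  -0.28298747  0.10789931]
 [ 0.5929263  -0.2109043   0.11579883]
 [ 0.69241788 -0.12393537  0.15439733]]
```

View pics/top.png

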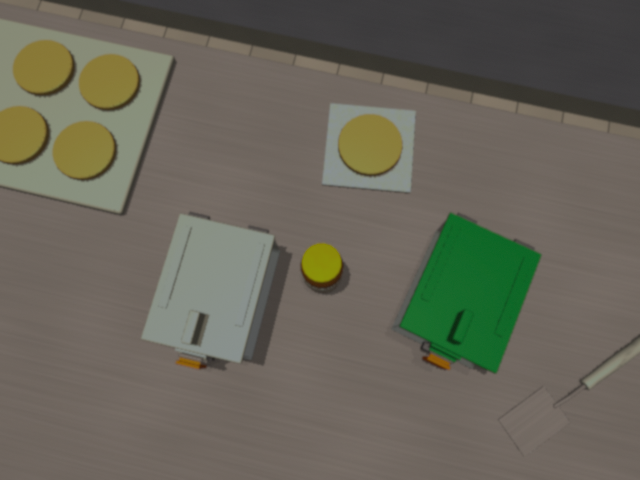

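View pics/side.png

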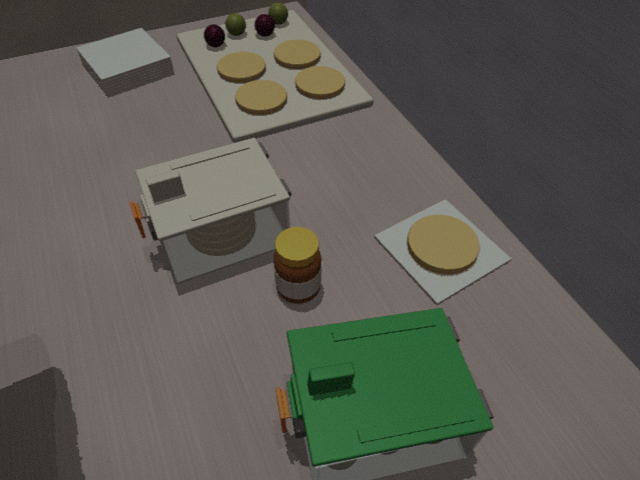

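The top view shows the green lid at about (470,290), its fin at (462,325) and its orange catch at (438,361). The white box is at (210,290). In the side view the green fin is at (330,378). Next I'll fit the fin and the lid plane.

```bash
python3 - <<'E'
from h import *
for n in("top","side"):
    z=np.load(n+".npz");im,d,P=z["im"],z["d"],z["P"]
    h=cv2.cvtColor(im,cv2.COLOR_RGB2HSV)
    m=(h[...,0]>40)&(h[...,0]<85)&(h[...,1]>90)&(h[...,2]>40)&(d>0)
    m=cv2.erode(m.astype(np.uint8),np.ones((3,3)))>0
    q=P[m];l=q[(q[:,2]>.098)&(q[:,2]<.13)]
    for _ in range(5):
        A=np.c_[l[:,:2],np.ones(len(l))];c=np.linalg.lstsq(A,l[:,2],rcond=None)[0];r=l[:,2]-A@c;l=l[abs(r)<max(.003,1*r.std())]
    (cx,cy),(w,hh),a=cv2.minAreaRect(q[:,:2].astype(np.float32))
    f=q[(q[:,2]-np.c_[q[:,:2],np.ones(len(q))]@c)>.027]
    print(n,"plane",c,"tilt deg",np.degrees(np.hypot(c[0],c[1])),"res",r.std(),"rect",cx,cy,w,hh,a)
    b=cv2.minAreaRect(f[:,:2].astype(np.float32));print("fin",len(f),b,f.mean(0),np.percentile(f[:,2],[5,95]))
    bp=cv2.boxPoints(((cx,cy),(w,hh),a));print(bp.round(3).tolist(),"z",(np.c_[bp,np.ones(4)]@c).round(4))
s=manip.sense();Rm=rot(s["ee_rot"]);print(Rm.round(3))
E
```

```text
top plane [-0.06270426  0.01543785  0.15485877] tilt deg 3.699972907109497 res 0.0012106509992446924 rect 0.5961208343505859 -0.1999429166316986 0.1400873214006424 0.19083000719547272 77.25180053710938
fin 373 ((0.5433264970779419, -0.18828260898590088), (0.014319170266389847, 0.044363245368003845), 77.34341430664062) [ 0.54326422 -0.18758753  0.15214556] [0.14802382 0.15484368]
[[0.4880000054836273, -0.24699999392032623], [0.6740000247955322, -0.289000004529953], [0.7049999833106995, -0.15299999713897705], [0.5189999938011169, -0.11100000143051147]] z [0.1205 0.1081 0.1083 0.1206]
side plane [-0.06253613  0.01453254  0.15590816] tilt deg 3.6785329821747603 res 0.0010157183451071864 rect 0.5946106314659119 -0.20152299106121063 0.14230592548847198 0.19172197580337524 77.14186096191406
fin 532 ((0.5420052409172058, -0.18853659927845), (0.013645138591527939, 0.04430210217833519), 76.68824005126953) [ 0.54221338 -0.1890994   0.1541048 ] [0.15223715 0.15599705]
[[0.48500001430511475, -0.25], [0.671999990940094, -0.2919999957084656], [0.7039999961853027, -0.15299999713897705], [0.5170000195503235, -0.11100000143051147]] z [0.1219 0.1096 0.1097 0.122 ]
[[ 0.97   0.243 -0.   ]
 [ 0.243 -0.97   0.002]
 [ 0.    -0.002 -1.   ]]
```

The lid sits tilted about 3.7°, so it doesn't look caught. The fin is at (0.543, -0.188) with its top at about z 0.154, and its yaw is -12.9°. I'll approach it now.

Request:
arm_command --steps '[[[0, 0, 0, 0, 0, 0.235], [0, 0, 0, 0, 0, 0.235], [0, 0, 0, 0, 0, 0.235], [0, 0, 0, 0, 0, 0.235], [0, 0, 0, 0, 0, 0]]]' --hand 1

```text
clock: 0.6
tool_pos: [0.1521, -0.6058, 0.239]
ee_rot: [-0.001, 0.994, -0.112, -0.0]
ft_force: [0.4, -0.4, 0.1]
grip_width: 0.997
grasp_force: 0.0
```

Request:
arm_command --steps '[[[0.08, -0.137, 0, 0, 0, 0], [0.08, -0.137, 0, 0, 0, 0], [0.08, -0.137, 0, 0, 0, 0], [0.08, -0.137, 0, 0, 0, 0], [0.08, -0.137, 0, 0, 0, 0]]]'

```text
clock: 1.1
tool_pos: [0.3157, -0.4309, 0.2394]
ee_rot: [-0.0, 0.994, -0.111, -0.0]
ft_force: [0.6, -0.3, 0.4]
grip_width: 0.996
grasp_force: 0.0
```

Request:
arm_command --steps '[[[0.08, -0.137, 0, 0, 0, 0], [0.08, -0.137, 0, 0, 0, 0], [0.08, -0.137, 0, 0, 0, 0], [0.08, -0.137, 0, 0, 0, 0], [0.08, -0.137, 0, 0, 0, 0]]]'

```text
clock: 1.6
tool_pos: [0.4785, -0.2572, 0.2395]
ee_rot: [-0.0, 0.994, -0.11, -0.0]
ft_force: [1.2, -0.9, 0.6]
grip_width: 1.0
grasp_force: 0.0
```

Request:
arm_command --steps '[[[0.08, -0.137, 0, 0, 0, 0], [0.08, -0.137, 0, 0, 0, 0], [0, 0, 0, 0, 0, 0], [0, 0, 0, 0, 0, 0]]]'

```text
clock: 2.0
tool_pos: [0.5428, -0.1882, 0.2392]
ee_rot: [0.0, 0.994, -0.109, -0.001]
ft_force: [-0.6, 0.2, 0.7]
grip_width: 1.003
grasp_force: 0.0
```

```bash
python3 - <<'E'
from h import *
s=manip.sense();Rm=rot(s["ee_rot"]);p=s["tool_pos"];print(s["clock"],p,Rm.round(3).tolist(),s["ft_force"])
im,d,P=cloud("wrist");cv2.imwrite("pics/w1.png",im[...,::-1])
h=cv2.cvtColor(im,cv2.COLOR_RGB2HSV)
m=(h[...,0]>40)&(h[...,0]<85)&(h[...,1]>90)&(h[...,2]>40)&(d>0)
q=P[m];f=q[(q[:,2]>.145)&(q[:,2]<.17)]
print(len(q),len(f))
if len(f):
    b=cv2.minAreaRect(f[:,:2].astype(np.float32));print(b,f.mean(0),np.percentile(f[:,2],[5,95]));print("tool delta",Rm.T@(np.r_[b[0],.145]-p))
E
```

```text
2.0 [ 0.54275298 -0.18822624  0.23916582] [[0.976, -0.218, -0.001], [-0.218, -0.976, -0.0], [-0.001, 0.0, -1.0]] [-0.59298173  0.20724158  0.65471275]
65391 1801
((0.5427325367927551, -0.1881905347108841), (0.013966718688607216, 0.04375342279672623), 77.18388366699219) [ 0.54386342 -0.18832806  0.15251899] [0.15044528 0.15436438]
tool delta [ 6.81455247e-05 -5.33977703e-05  9.41657929e-02]
```

View pics/w1.png

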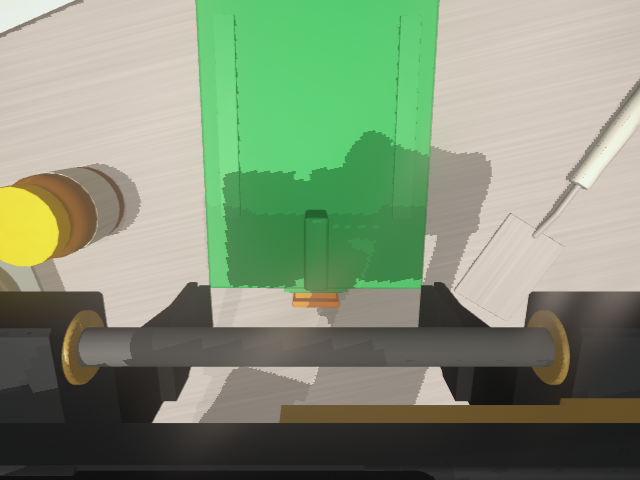

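The wrist view shows the fin at (316,250), centred between the fingers, with the catch at (316,299). The offset is under 0.1 mm, so I'll descend and close.

Request:
arm_command --steps '[[[0, 0, 0.1, 0, 0, 0], [0, 0, 0.1, 0, 0, 0], [0, 0, 0.07, 0, 0, 0], [0, 0, 0.04, 0, 0, 0], [0, 0, 0, 0, 0, 0]]]'

```text
clock: 2.55
tool_pos: [0.5408, -0.1901, 0.145]
ee_rot: [-0.001, 0.994, -0.113, -0.002]
ft_force: [-0.4, -0.1, -0.8]
grip_width: 1.002
grasp_force: 0.0
```

Request:
arm_command --steps '[[[0, 0, 0, 0, 0, 0], [0, 0, 0, 0, 0, 0], [0, 0, 0, 0, 0, 0], [0, 0, 0, 0, 0, 0], [0, 0, 0, 0, 0, 0]]]' --hand -1

```text
clock: 3.05
tool_pos: [0.5428, -0.1894, 0.1471]
ee_rot: [0.0, 0.994, -0.112, 0.0]
ft_force: [-0.5, -0.5, 0.2]
grip_width: 0.628
grasp_force: 0.0
```

Request:
arm_command --steps '[[[0, 0, 0, 0, 0, 0], [0, 0, 0, 0, 0, 0], [0, 0, 0, 0, 0, 0]]]'

```text
clock: 3.35
tool_pos: [0.5426, -0.1893, 0.1465]
ee_rot: [-0.0, 0.994, -0.112, -0.0]
ft_force: [-0.0, -0.7, 0.3]
grip_width: 0.356
grasp_force: 0.0
```

Request:
arm_command --steps '[[[0, 0, 0, 0, 0, 0], [0, 0, 0, 0, 0, 0], [0, 0, 0, 0, 0, 0], [0, 0, 0, 0, 0, 0], [0, 0, 0, 0, 0, 0]]]'

```text
clock: 3.85
tool_pos: [0.5427, -0.1886, 0.1465]
ee_rot: [-0.001, 0.994, -0.112, 0.0]
ft_force: [2.8, 3.8, -0.8]
grip_width: 0.157
grasp_force: 30.0
```

Request:
arm_command --steps '[[[0.0035, 0, -0.01, 0, -0.04, 0], [0.0035, 0, -0.01, 0, -0.04, 0], [0, 0, 0, 0, 0, 0]]]'

```text
clock: 4.15
tool_pos: [0.5446, -0.189, 0.1524]
ee_rot: [-0.003, 0.994, -0.112, -0.02]
ft_force: [0.3, 4.3, -0.3]
grip_width: 0.158
grasp_force: 30.0
```

It lifts freely. I'll raise it to roughly 24 mm so there is no doubt.

Request:
arm_command --steps '[[[0.0035, 0, -0.01, 0, -0.04, 0], [0.0035, 0, -0.01, 0, -0.04, 0], [0.0035, 0, -0.01, 0, -0.04, 0], [0.0035, 0, -0.01, 0, -0.04, 0], [0.0035, 0, -0.01, 0, -0.04, 0]]]'

```text
clock: 4.65
tool_pos: [0.5503, -0.1903, 0.1668]
ee_rot: [-0.009, 0.991, -0.112, -0.07]
ft_force: [0.2, 4.2, 0.9]
grip_width: 0.158
grasp_force: 30.0
```

Request:
arm_command --steps '[[[0.0035, 0, -0.01, 0, -0.04, 0], [0.0035, 0, -0.01, 0, -0.04, 0], [0, 0, 0, 0, 0, 0], [0, 0, 0, 0, 0, 0]]]'

```text
clock: 5.05
tool_pos: [0.553, -0.1909, 0.1723]
ee_rot: [-0.011, 0.99, -0.111, -0.09]
ft_force: [-0.6, 6.2, 1.0]
grip_width: 0.155
grasp_force: 30.0
```

```bash
python3 - <<'E'
from h import *
im,d,P=cloud("side");cv2.imwrite("pics/s2.png",im[240:,200:560,::-1])
E
```

```text
(no output)
```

View pics/s2.png

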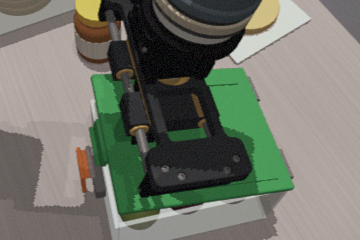

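The crop shows the green lid raised at the front, at about (120,180), with the fin held, so the lid was not caught. Now I'll go back down along the same arc and press.

Request:
arm_command --steps '[[[-0.0035, 0, 0.01, 0, 0.04, 0], [-0.0035, 0, 0.01, 0, 0.04, 0], [-0.0035, 0, 0.01, 0, 0.04, 0], [-0.0035, 0, 0.01, 0, 0.04, 0], [-0.0035, 0, 0.01, 0, 0.04, 0]]]'

```text
clock: 5.6
tool_pos: [0.5466, -0.1895, 0.1581]
ee_rot: [-0.005, 0.993, -0.112, -0.039]
ft_force: [1.4, 4.4, -1.4]
grip_width: 0.159
grasp_force: 30.0
```

Request:
arm_command --steps '[[[-0.0035, 0, 0.01, 0, 0.04, 0], [-0.0035, 0, 0.01, 0, 0.04, 0], [-0.0035, 0, 0.01, 0, 0.04, 0], [-0.0035, 0, 0.01, 0, 0.04, 0], [0, 0, 0, 0, 0, 0]]]'

```text
clock: 6.1
tool_pos: [0.5426, -0.1886, 0.1466]
ee_rot: [-0.0, 0.994, -0.112, 0.001]
ft_force: [3.5, 6.2, -2.6]
grip_width: 0.152
grasp_force: 30.0
```

Request:
arm_command --steps '[[[-0.0018, 0, 0.005, 0, 0.02, 0], [-0.0018, 0, 0.005, 0, 0.02, 0], [0, 0, 0, 0, 0, 0]]]'

```text
clock: 6.4
tool_pos: [0.5419, -0.1885, 0.1439]
ee_rot: [0.001, 0.994, -0.112, 0.011]
ft_force: [3.8, 5.8, -0.2]
grip_width: 0.158
grasp_force: 30.0
```

Request:
arm_command --steps '[[[-0.0018, 0, 0.005, 0, 0.02, 0], [-0.0018, 0, 0.005, 0, 0.02, 0], [0, 0, 0, 0, 0, 0]]]'

```text
clock: 6.7
tool_pos: [0.541, -0.1883, 0.1405]
ee_rot: [0.002, 0.993, -0.112, 0.021]
ft_force: [4.1, 6.1, -4.1]
grip_width: 0.159
grasp_force: 30.0
```

Request:
arm_command --steps '[[[-0.0018, 0, 0.005, 0, 0.02, 0], [0, 0, 0, 0, 0, 0]]]'

```text
clock: 6.9
tool_pos: [0.5406, -0.1882, 0.1391]
ee_rot: [0.002, 0.993, -0.112, 0.026]
ft_force: [5.0, 5.4, -2.9]
grip_width: 0.157
grasp_force: 30.0
```

Request:
arm_command --steps '[[[-0.0018, 0, 0.005, 0, 0.02, 0], [0, 0, 0, 0, 0, 0]]]'

```text
clock: 7.1
tool_pos: [0.5402, -0.1881, 0.1375]
ee_rot: [0.003, 0.993, -0.112, 0.031]
ft_force: [5.0, 6.2, -2.4]
grip_width: 0.157
grasp_force: 30.0
```

Request:
arm_command --steps '[[[-0.0018, 0, 0.005, 0, 0.02, 0], [0, 0, 0, 0, 0, 0]]]'

```text
clock: 7.3
tool_pos: [0.54, -0.188, 0.1365]
ee_rot: [0.004, 0.993, -0.112, 0.037]
ft_force: [5.5, 6.9, -0.1]
grip_width: 0.161
grasp_force: 30.0
```

Request:
arm_command --steps '[[[0, 0, 0.004, 0, 0, 0], [0, 0, 0, 0, 0, 0]]]'

```text
clock: 7.5
tool_pos: [0.54, -0.1881, 0.1364]
ee_rot: [0.004, 0.993, -0.112, 0.036]
ft_force: [2.4, 6.6, 7.5]
grip_width: 0.156
grasp_force: 30.0
```

Request:
arm_command --steps '[[[0, 0, 0.004, 0, 0, 0], [0, 0, 0.002, 0, 0, 0], [0, 0, 0, 0, 0, 0]]]'

```text
clock: 7.8
tool_pos: [0.54, -0.1881, 0.1362]
ee_rot: [0.004, 0.993, -0.112, 0.037]
ft_force: [-1.1, 7.9, 17.8]
grip_width: 0.156
grasp_force: 30.0
```

```bash
python3 - <<'E'
from h import *
im,d,P=cloud("top");h=cv2.cvtColor(im,cv2.COLOR_RGB2HSV)
cv2.imwrite("pics/t3.png",im[180:400,350:600,::-1])
m=(h[...,0]>40)&(h[...,0]<85)&(h[...,1]>90)&(h[...,2]>40)&(d>0)
m=cv2.erode(m.astype(np.uint8),np.ones((3,3)))>0
l=P[m];l=l[(l[:,2]>.095)&(l[:,2]<.13)]
for _ in range(5):
    A=np.c_[l[:,:2],np.ones(len(l))];c=np.linalg.lstsq(A,l[:,2],rcond=None)[0];r=l[:,2]-A@c;l=l[abs(r)<.003]
print(c,np.degrees(np.hypot(*c[:2])),len(l),manip.sense()["ft_force"])
E
```

```text
[0.00256747 0.00911488 0.10815979] 0.5425671201446275 3607 [-1.1779129   8.46575121 17.87733365]
```

The lid is level and hard against its stop at 18 N. I'll tug it to confirm the catch holds.

Request:
arm_command --steps '[[[0, 0, -0.005, 0, 0, 0], [0, 0, -0.005, 0, 0, 0], [0, 0, -0.005, 0, 0, 0], [0, 0, 0, 0, 0, 0]]]'

```text
clock: 8.25
tool_pos: [0.5401, -0.1881, 0.1377]
ee_rot: [0.004, 0.993, -0.112, 0.037]
ft_force: [6.4, 6.2, -4.7]
grip_width: 0.158
grasp_force: 30.0
```

Request:
arm_command --steps '[[[0, 0, -0.004, 0, 0, 0], [0, 0, 0, 0, 0, 0]]]'

```text
clock: 8.45
tool_pos: [0.5402, -0.1881, 0.138]
ee_rot: [0.004, 0.993, -0.112, 0.037]
ft_force: [8.2, 4.6, -8.4]
grip_width: 0.155
grasp_force: 30.0
```

Request:
arm_command --steps '[[[0, 0, -0.002, 0, 0, 0], [0, 0, 0, 0, 0, 0], [0, 0, 0, 0, 0, 0]]]'

```text
clock: 8.75
tool_pos: [0.5402, -0.1881, 0.138]
ee_rot: [0.004, 0.993, -0.112, 0.036]
ft_force: [8.8, 5.4, -12.0]
grip_width: 0.159
grasp_force: 30.0
```

The catch holds at 12 N with no further rise. I'll relax the tug, release, and withdraw.

Request:
arm_command --steps '[[[0, 0, 0.005, 0, 0, 0], [0, 0, 0.002, 0, 0, 0], [0, 0, 0, 0, 0, 0]]]'

```text
clock: 9.05
tool_pos: [0.5401, -0.1881, 0.1372]
ee_rot: [0.004, 0.993, -0.112, 0.037]
ft_force: [4.8, 5.4, -3.0]
grip_width: 0.161
grasp_force: 30.0
```

Request:
arm_command --steps '[[[0, 0, 0, 0, 0, 0], [0, 0, 0, 0, 0, 0], [0, 0, 0, 0, 0, 0], [0, 0, 0, 0, 0, 0], [0, 0, 0, 0, 0, 0]]]' --hand 0.6

```text
clock: 9.55
tool_pos: [0.5385, -0.1889, 0.1375]
ee_rot: [0.004, 0.993, -0.112, 0.035]
ft_force: [0.2, -0.1, 0.2]
grip_width: 0.529
grasp_force: 0.0
```

Request:
arm_command --steps '[[[0, 0, 0, 0, 0, 0], [0, 0, 0, 0, 0, 0], [0, 0, 0, 0, 0, 0]]]'

```text
clock: 9.85
tool_pos: [0.5386, -0.1885, 0.1374]
ee_rot: [0.004, 0.993, -0.112, 0.035]
ft_force: [0.6, -0.2, -0.1]
grip_width: 0.765
grasp_force: 0.0
```

Request:
arm_command --steps '[[[0, 0, -0.05, 0, 0, 0], [0, 0, -0.1, 0, 0, 0], [0, 0, -0.1, 0, 0, 0], [0, 0, -0.1, 0, 0, 0], [0, 0, -0.05, 0, 0, 0]]]'

```text
clock: 10.35
tool_pos: [0.5313, -0.1871, 0.2599]
ee_rot: [0.005, 0.993, -0.112, 0.037]
ft_force: [-0.1, -0.5, 0.2]
grip_width: 0.804
grasp_force: 0.0
```

Request:
arm_command --steps '[[[-0.12, 0, 0, 0, 0, 0], [-0.12, 0, 0, 0, 0, 0], [-0.05, 0, 0, 0, 0, 0], [0, 0, 0, 0, 0, 0]]]'

```text
clock: 10.75
tool_pos: [0.4434, -0.166, 0.2508]
ee_rot: [0.003, 0.993, -0.112, 0.034]
ft_force: [0.7, 0.6, -0.4]
grip_width: 0.801
grasp_force: 0.0
```

```bash
python3 - <<'E'
from h import *
im,d,P=cloud("side");h=cv2.cvtColor(im,cv2.COLOR_RGB2HSV)
cv2.imwrite("pics/s4.png",im[...,::-1])
m=(h[...,0]>40)&(h[...,0]<85)&(h[...,1]>90)&(h[...,2]>40)&(d>0)
m=cv2.erode(m.astype(np.uint8),np.ones((3,3)))>0
l=P[m];l=l[(l[:,2]>.095)&(l[:,2]<.13)]
for _ in range(5):
    A=np.c_[l[:,:2],np.ones(len(l))];c=np.linalg.lstsq(A,l[:,2],rcond=None)[0];r=l[:,2]-A@c;l=l[abs(r)<.003]
print(c,np.degrees(np.hypot(*c[:2])),len(l),manip.sense()["ft_force"],manip.sense()["clock"])
E
```

```text
[0.00058891 0.00015569 0.10925106] 0.03490113431128977 20020 [ 0.50461263  0.03127204 -0.46330214] 10.8
```

View pics/s4.png

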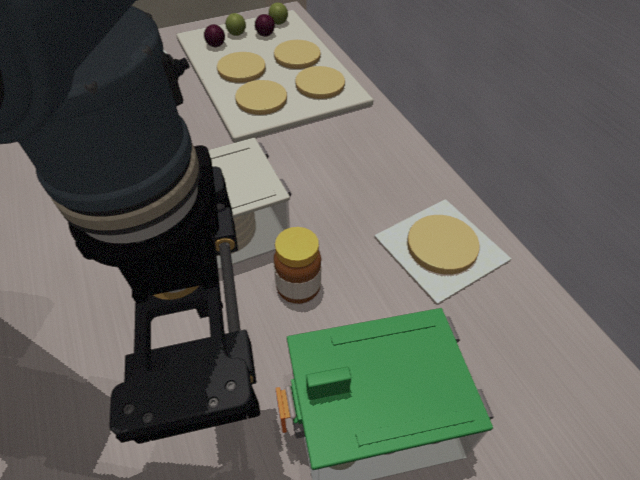

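The side view shows the green lid level (0.03° tilt) with the catch over its front edge at (288,405). The gripper is clear at (185,390), and the jar and white box have not moved.

```bash
python3 -c "
from station import manip
print(manip.close_job())"
```

```text
the job is handed in; nothing more can be done
None
```

The green lid was not caught: it lifted freely by about 26 mm, so I pressed it shut, a 12 N tug then confirmed the catch holds, and I let go and handed the job in at 10.8 s without touching the white-lidded box.

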